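# Turn a faced panel over against the step of a turning jig

### The arm

A 7-joint arm with a two-finger parallel gripper is mounted at the origin on the work surface. World frame = base frame: x ahead of the robot, y to its left, z up, the work surface at z = 0. Lengths are in mm, angles in rad, forces in N, time in s.
With the tool pointing down it reaches from about 425 to 875 mm from the base axis. Payload 4.7 kg.
Tool frame: the origin (TCP) lies at the very end of the fingers, on their centre line; the grasp point (between the pads) lies 19 mm behind it; z points along the fingers, y is the line along which they close (so a half turn about z gives the same grasp; the last joint's range is limited). The gripper opens to 87 mm and grips with 3 to 60 N. Pads are 19 mm wide; open, the fingers measure 117 mm over their backs; the gripper's body (75 mm by 190 mm) begins 51 mm behind the grasp point.
Start: joints at [1.143, 0.321, -0.07, 1.45, 0.023, 1.371, -0.057], TCP at [277.902, -587.619, 222.587] pointing down, gripper open.
Joint ranges: [-2.86, 2.86], [-0.3, 2.09], [-1.38, 1.24], [0.06, 2.45], [-1.56, 4.7], [0.09, 2.05], [-2.69, 2.69]. Speed limits (rad/s): [2.57, 2.57, 3.14, 3.14, 3.14, 3.14, 3.14].

### API

Orientations are given as a 3x3 rotation matrix whose columns are the frame's x, y, z axes.
In Python, from workcell import env gives the robot as it stands.
- The arm moves only by the shell command python3 -m pendant 'ROWS' [FORCE]. ROWS is JSON, a list of rows, each an object of numbers: "tx", "ty", "tz": the shift along the tool's x, y, z as a fraction of full scale; "ax", "ay", "az": the turn, a rotation vector about the tool's x, y, z as a fraction of full scale; "jaw": the finger opening in mm, from 0 to 87. A call has 1 to 20 rows; each row is the pose to reach, as a shift and turn from the pose commanded when the call began, along the tool's axes at that moment, turning the shorter way round; what a row does not reach only later rows make up. Full scale, the value 1, is 200 mm for a shift and 180 degrees for a turn. A row lasts 1/8 s, in which the tool goes at most 62.5 mm and 10.7 degrees, less where a joint would pass 70% of its speed; a pose out of reach is approached as far as the arm can. A call with a number of a shift or a turn outside -1 to 1 is refused whole. A call with a gripper value outside its range is refused whole. The fingers move at their own pace and stop on an object; FORCE is the grip in N (left out, the last holds). Time passes only in rows, so rows that repeat a pose let the fingers close. It gives the time, the measured TCP pose, the force, the opening and the grip force at its end, in the units of the state.
- env.get_state(): the state, without advancing time (a new reading comes with each control period).
- env.grab_frame(name): name is "scene" or "top"; returns a dict with "img" (384x512x3 uint8, red, green, blue), "camera_matrix" (3x3 intrinsics, pixels), "R" (3x3) and "t" (3): a world point X has camera coordinates R X + t. Camera axes: x right, y down, z forward; pixel columns grow to the right and rows downward; lengths in mm; the calibration is good to about 2 mm. A picture is of the moment at which its call begins. There is no depth.
- env.sign_off(): hands the job in; it is judged then, once.
The state is a dict: "clock": time; "joints": joint angles; "dq": joint speeds; "joint_torque": joint torques, N m; "tcp_pos": TCP position; "orientation": TCP orientation; "wrist_force": force on the tool from outside, world axes, zero at the start; "torque": the same for the moment, N m; "width": finger opening in mm; "grip_force": force on a finger pad.
Only numpy, scipy, OpenCV 4.12 (cv2) and the standard library are available. Lean on these libraries where they do the work, as an engineer would, in place of code of your own. Each camera call takes 0.05 s, during which the arm holds its last target. There are 200 camera calls.

### The job

Turn the small white-faced plywood panel over without picking it up: with the fingertips push it against the step of the wooden jig and push up under its overhanging end, so that it tips up on its other end there and topples over onto the raised deck. It must finish lying flat on the deck, white face down. Never lift or carry it, and leave the tin, the bottle and the offcut where they are.

Things in the scene. Friction and masses are not known exactly. Their poses are not given: they have to be found in the camera images.
- jig: Fixed wooden jig, 220 mm wide (y). Low bed on the robot's right, 88 mm deep, top 70 mm above the bench. Then an upright step 16 mm high along y, then the raised deck to the left, 180 mm deep, top 86 mm above the bench. Origin: on the bench below the middle of the step; bed at x = -88 to 0 mm, deck at x = 0 to 180 mm, the step's face is x = 0. x points from bed to deck, to the robot's left (world +y within 0.25 rad), z up.
- panel: Loose plywood panel 130 x 90 x 12 mm (x, y, z), 60 to 130 g; one big face white laminate, the other bare with two dark stripes. Origin: centre of the bare face; z points to the white face (up at the start), x along the length, towards the step. Starts flat on the low bed, roughly square (0.08 rad), bare face 70 mm above the bench, the overhanging end hanging freely over the bed's edge.
- panel_step_end (a point): Centre of the panel's step end face (x = +65 mm, mid-thickness), 7 to 16 mm short of the step at the start. Against the step this end cannot slide on (the step is higher than the panel is thick), so pushing up under the other end tips the panel about this one; past upright it topples over the step onto the deck.
- panel_free_end (a point): Centre of the panel's overhanging end face (x = -65 mm, mid-thickness). At the start it hangs 49 to 58 mm out over the bed's outer face, and 42 mm once the panel is against the step; below it is only the bench, 70 mm down.
- filler_tin: Tin of wood filler, 84 mm diameter, 85 mm high, standing on the bench past the deck; bystander. Origin: centre of its underside.
- glue_bottle: White glue bottle, 60 mm diameter, 160 mm high, standing on the bench past the deck; bystander. Origin: centre of its underside.
- offcut: Wooden offcut 90 x 40 x 30 mm lying on the bench off the bed's corner away from the robot; bystander. Origin: centre of its underside.
There are look-alikes about, which are no part of the job. Several things have the shape of the panel; the one meant has the colours described above.

How it is judged:
By the outcome, as a careful person would: the job done as asked, in the order asked, and still so for the second after the job is handed in, with the robot touching nothing.
It also fails if it takes over 40 s, if anything falls off the work surface, if the arm or the gripper's body presses on something with over 40 N, if the wrist force passes 120 N, or if a joint passes its speed limit or range.

## Working session

There is one attempt and no reset: what is moved stays moved. The work goes in short steps, Python scripts to look and compute and a shell command to move; the robot and the scene stay as the last step left them, time stands still between calls to the robot, and variables do not carry over. Pictures are saved under pics/ and viewed, at most 10 in all, crops included, and the job is handed in when it is done.

```bash
mkdir -p pics; ls; python3 - <<'E'
from workcell import env
import cv2
for n in("scene","top"):
    f=env.grab_frame(n); cv2.imwrite(f"pics/{n}0.png",f["img"][...,::-1]); print(n,f["camera_matrix"].tolist(),f["R"].round(4).tolist(),f["t"])
s=env.get_state(); print(s["tcp_pos"],s["orientation"],s["clock"])
E
```

```text
pics
scene [[385.948905125178, 0.0, 255.81806995623415], [0.0, 385.948905125178, 194.56319446308026], [0.0, 0.0, 1.0]] [[0.1135, 0.9935, -0.0011], [0.6065, -0.0702, -0.792], [-0.7869, 0.0892, -0.6105]] [ -49.18015966 -268.22719851 1349.29666937]
top [[396.55849187660306, 0.0, 259.4563982243595], [0.0, 396.55849187660306, 197.03118073446544], [0.0, 0.0, 1.0]] [[0.0092, -0.9999, -0.0064], [-0.9954, -0.0086, -0.0959], [0.0959, 0.0072, -0.9954]] [ -13.06668674  534.84288373 1057.70338243]
[ 277.638481   -587.17251602  221.5672832 ] [[ 9.03966993e-01  4.27601422e-01 -8.36048902e-04]
 [ 4.27602225e-01 -9.03965736e-01  1.51151694e-03]
 [-1.09432769e-04 -1.72385779e-03 -9.99998508e-01]] 0.1
```

View pics/scene0.png

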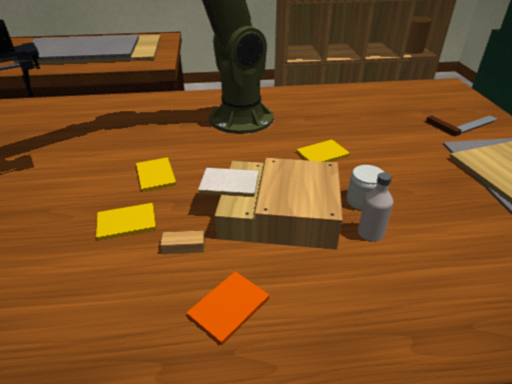

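View pics/top0.png

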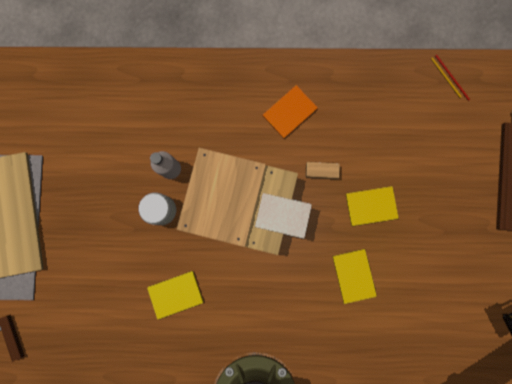

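The scene shows the white panel on the bed, around (283,216) in the top image, overhanging to the right. The deck corners are near (200,149), (265,164), (241,245) and (178,230). The offcut is at (323,170), the tin at (156,208) and the bottle at (165,165).

```bash
cat > h.py <<'E'
import numpy as np,cv2
from workcell import env
def ray(f,uv,z):
    d=np.linalg.inv(f["camera_matrix"])@np.array([*uv,1.]); R=np.array(f["R"]);c=-R.T@f["t"]; d=R.T@d
    return c+d*(z-c[2])/d[2]
def proj(f,X):
    p=f["camera_matrix"]@(np.array(f["R"])@X+f["t"]); return p[:2]/p[2]
E
python3 - <<'E'
from h import *
f=env.grab_frame("top");im=f["img"].astype(int)
m=((im.min(2)>130)&(im.max(2)-im.min(2)<40)).astype(np.uint8)
m[:, :240]=0; m[:170]=0;m[250:]=0; m[:,330:]=0
c=max(cv2.findContours(m,0,2)[0],key=cv2.contourArea);r=cv2.minAreaRect(c);print(r)
w=np.array([ray(f,p,82)[:2] for p in cv2.boxPoints(r)]);print(w.round(1),np.linalg.norm(w-np.roll(w,1,0),axis=1), w.mean(0))
g=cv2.resize(f["img"][130:270,165:345],None,fx=4,fy=4,interpolation=cv2.INTER_CUBIC)
cv2.imwrite("pics/z.png",g[...,::-1])
E
```

```text
((282.80584716796875, 215.12353515625), (50.002464294433594, 34.60040283203125), 12.52880859375)
[[ 453.1    3. ]
 [ 540.6  -15.6]
 [ 513.5 -141.9]
 [ 426.5 -122.4]] [128.15027158  89.43554165 129.18438629  89.13581293] [483.39375624 -69.23368856]
```

View pics/z.png

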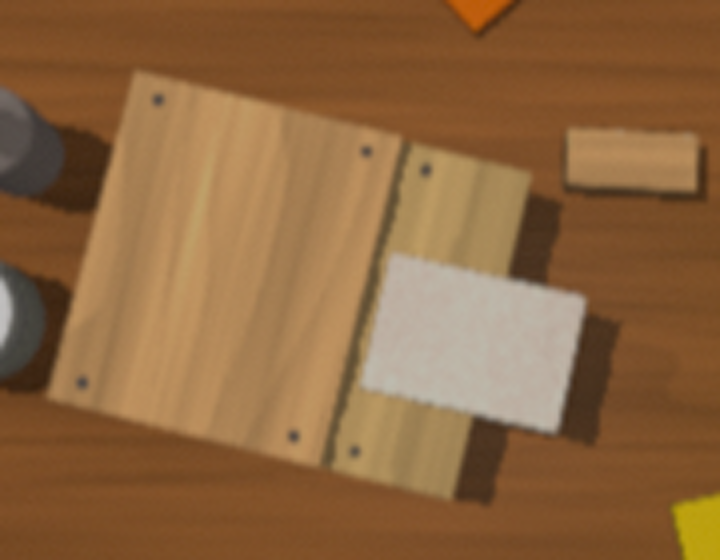

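The zoomed crop shows the deck corners at crop pixels (136,71), (402,136), (324,466) and (50,400). The bed's outer corners are at (530,174) and (452,500), and the panel is just short of the step.

```bash
python3 - <<'E'
from h import *
f=env.grab_frame("top")
P=[(136,71,86),(402,136,86),(324,466,86),(50,400,86),(530,174,70),(452,500,70)]
W=np.array([ray(f,((u+.5)/4-.5+165,(v+.5)/4-.5+130),z) for u,v,z in P]);print(W.round(1))
# rigid fit: jig frame (y axis: 90deg left of x)
L=np.array([(180,-110),(0,-110),(0,110),(180,110),(-88,-110),(-88,110)],float)
A=L-L.mean(0);B=W[:,:2]-W[:,:2].mean(0);H=A.T@B
th=np.arctan2(H[0,1]-H[1,0],H[0,0]+H[1,1]);R=np.array([[np.cos(th),-np.sin(th)],[np.sin(th),np.cos(th)]])
o=W[:,:2].mean(0)-R@L.mean(0);print("jig",th,o,(L@R.T+o-W[:,:2]).round(1).tolist())
pc=np.array([483.4,-69.2]);pcorn=np.array([[453.1,3],[540.6,-15.6],[513.5,-141.9],[426.5,-122.4]])
print("panel in jig",(pc-o)@R,((pcorn-o)@R).round(1).tolist())
np.savez("jig.npz",th=th,o=o)
s=env.get_state();print(s["tcp_pos"],s["clock"])
E
```

```text
[[ 658.1  151.4   86. ]
 [ 616.5  -22.7   86. ]
 [ 403.1   25.4   86. ]
 [ 443.4  201.4   86. ]
 [ 594.8 -107.2   70. ]
 [ 381.6  -56.9   70. ]]
jig 1.338919761733877 [509.20973139   2.06094882] [[-0.5, 0.5], [-0.2, -0.6], [-0.9, 2.0], [0.1, 1.1], [1.3, -1.6], [0.3, -1.4]]
panel in jig [-75.28496898   8.74291181] [[-12.0, 54.8], [-10.0, -34.6], [-139.1, -37.3], [-140.1, 51.9]]
[ 277.73340199 -587.31294173  221.87791182] 0.2
```

```bash
cat >> h.py <<'E'
from scipy.spatial.transform import Rotation as Ro
J=np.load("jig.npz") 
th=float(J["th"]);o=J["o"];ex=np.array([np.cos(th),np.sin(th),0]);ey=np.array([-ex[1],ex[0],0]);ez=np.array([0,0,1.])
def jig(p): d=np.array(p)-[*o,0]; return np.array([d@ex,d@ey,d[2]])
def world(q): return np.array([*o,0])+q[0]*ex+q[1]*ey+q[2]*ez
def Rt(t): # tilt t rad: tool z = down, swung towards jig +x
    z=-ez*np.cos(t)+ex*np.sin(t); y=-ey; return np.c_[np.cross(y,z),y,z]
def go(targets,start=None):
    "targets: (jx,jy,z,tilt); start = commanded (p,R), else measured"
    s=env.get_state(); p,R=start or (np.array(s["tcp_pos"]),np.array(s["orientation"]))
    print("at",jig(s["tcp_pos"]).round(1),"rotvec",Ro.from_matrix(R).as_rotvec().round(3),"t",s["clock"],"F",np.round(s["wrist_force"],1),"w",s["width"])
    for q in targets:
        d=R.T@(world(q[:3])-p)/200; a=Ro.from_matrix(R.T@Rt(q[3])).as_rotvec()/np.pi
        print(q,"t",d.round(3),"a",a.round(3))
E
python3 - <<'E'
from h import *
f=env.grab_frame("top")
for n,uv,z in (("offcut",(323,171),30),("tin",(153,208),85),("orange",(290,112),0)): print(n,ray(f,uv,z).round(0),jig(ray(f,uv,z)).round(0))
go([(-175,9,200,0),(-175,9,77,0)])
E
```

```text
offcut [ 608. -181.   30.] [-156. -138.   30.]
tin [498. 266.  85.] [254.  71.  85.]
orange [782. -93.   0.] [ -30. -287.    0.]
at [-626.9   89.8  222.1] rotvec [-3.064 -0.688  0.   ] t 0.25 F [-0.6 -0.1 -0.8] w 87.08407918754746
(-175, 9, 200, 0) t [ 1.725 -1.514  0.111] a [-0.    -0.    -0.286]
(-175, 9, 77, 0) t [ 1.725 -1.513  0.726] a [-0.    -0.    -0.286]
```

```bash
python3 -m pendant '[{"tx":0.2,"ty":-0.17,"az":-0.06,"jaw":40},{"tx":0.4,"ty":-0.34,"az":-0.12,"jaw":40},{"tx":0.6,"ty":-0.5,"az":-0.18,"jaw":40},{"tx":0.8,"ty":-0.7,"az":-0.24,"jaw":40},{"tx":0.86,"ty":-0.75,"az":-0.286,"jaw":40},{"tx":0.86,"ty":-0.75,"az":-0.286,"jaw":40},{"tx":0.86,"ty":-0.75,"az":-0.286,"jaw":40},{"tx":0.86,"ty":-0.75,"az":-0.286,"jaw":40},{"tx":0.86,"ty":-0.75,"az":-0.286,"jaw":40}]'; python3 - <<'E'
from h import *
go([(-175,9,200,0),(-175,9,77,0)])
E
```

```text
at [-626.9   89.8  222.1] rotvec [-3.064 -0.688  0.   ] t 0.25 F [-0.6 -0.1 -0.8] w 87.08407918754746
(-175, 9, 200, 0) t [ 1.725 -1.514  0.111] a [-0.    -0.    -0.286]
(-175, 9, 77, 0) t [ 1.725 -1.513  0.726] a [-0.    -0.    -0.286]schema error: expected keys tx, ty, tz, ax, ay, az, jaw
```

```bash
python3 -m pendant '[{"tx":0.2,"ty":-0.17,"tz":0,"ax":0,"ay":0,"az":-0.06,"jaw":40},{"tx":0.4,"ty":-0.34,"tz":0,"ax":0,"ay":0,"az":-0.12,"jaw":40},{"tx":0.6,"ty":-0.5,"tz":0,"ax":0,"ay":0,"az":-0.18,"jaw":40},{"tx":0.8,"ty":-0.7,"tz":0,"ax":0,"ay":0,"az":-0.24,"jaw":40},{"tx":0.86,"ty":-0.75,"tz":0,"ax":0,"ay":0,"az":-0.286,"jaw":40},{"tx":0.86,"ty":-0.75,"tz":0,"ax":0,"ay":0,"az":-0.286,"jaw":40},{"tx":0.86,"ty":-0.75,"tz":0,"ax":0,"ay":0,"az":-0.286,"jaw":40},{"tx":0.86,"ty":-0.75,"tz":0,"ax":0,"ay":0,"az":-0.286,"jaw":40}]'; python3 - <<'E'
from h import *
go([(-175,9,200,0),(-175,9,77,0)])
E
```

```text
clock: 1.25
tcp_pos: [368.4, -379.8, 222.4]
orientation: [[0.232, 0.973, -0.0], [0.973, -0.232, 0.0], [-0.0, -0.0, -1.0]]
wrist_force: [-0.1, -0.3, -0.4]
width: 40.0
grip_force: 0.0
at [-404.    49.3  222.4] rotvec [-2.466 -1.946  0.   ] t 1.25 F [-0.1 -0.3 -0.4] w 39.97533501933478
(-175, 9, 200, 0) t [1.145 0.199 0.112] a [-0.     0.    -0.001]
(-175, 9, 77, 0) t [1.145 0.199 0.727] a [-0.     0.    -0.001]
```

```bash
python3 -m pendant '[{"tx":0.25,"ty":0.05,"tz":0,"ax":0,"ay":0,"az":0,"jaw":40},{"tx":0.5,"ty":0.1,"tz":0,"ax":0,"ay":0,"az":0,"jaw":40},{"tx":0.75,"ty":0.15,"tz":0.1,"ax":0,"ay":0,"az":0,"jaw":40},{"tx":0.95,"ty":0.2,"tz":0.3,"ax":0,"ay":0,"az":0,"jaw":40},{"tx":1,"ty":0.2,"tz":0.5,"ax":0,"ay":0,"az":0,"jaw":40},{"tx":1,"ty":0.2,"tz":0.7,"ax":0,"ay":0,"az":0,"jaw":40},{"tx":1,"ty":0.2,"tz":0.74,"ax":0,"ay":0,"az":0,"jaw":40},{"tx":1,"ty":0.2,"tz":0.74,"ax":0,"ay":0,"az":0,"jaw":40},{"tx":1,"ty":0.2,"tz":0.74,"ax":0,"ay":0,"az":0,"jaw":40}]'; python3 - <<'E'
from h import *
go([(-150,9,73,0),(-138,9,73,0)])
f=env.grab_frame("top");cv2.imwrite("pics/a.png",cv2.resize(f["img"][130:270,215:395],None,fx=4,fy=4,interpolation=2)[...,::-1])
E
```

```text
clock: 2.38
tcp_pos: [455.2, -193.9, 76.3]
orientation: [[0.23, 0.973, 0.003], [0.973, -0.23, -0.001], [-0.001, 0.003, -1.0]]
wrist_force: [0.1, 0.2, 0.1]
width: 39.9
grip_force: 0.0
at [-203.2    7.6   76.3] rotvec [2.461e+00 1.948e+00 2.000e-03] t 2.375 F [0.1 0.2 0.1] w 39.90521988162743
(-150, 9, 73, 0) t [ 0.266 -0.007  0.016] a [0.001 0.    0.   ]
(-138, 9, 73, 0) t [ 0.326 -0.007  0.016] a [0.001 0.    0.   ]
```

View pics/a.png

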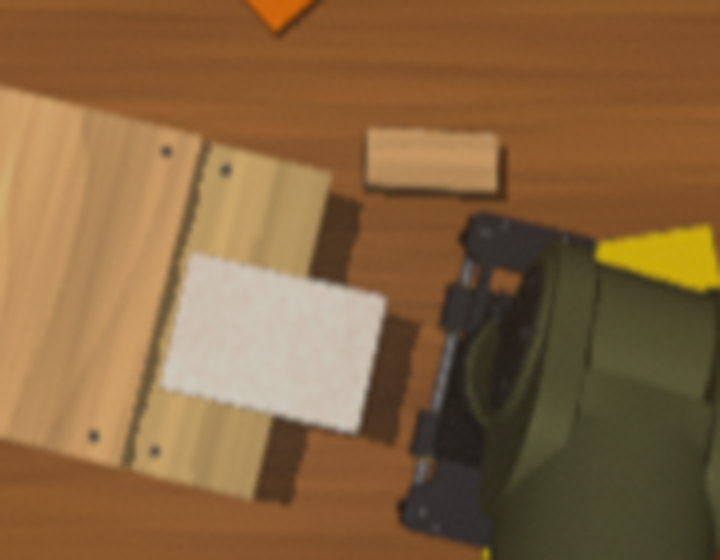

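The fingers are square to the panel's free end and centred on it. The panel's end edge is at crop x≈370, with the fingers at about 440.

```bash
python3 -m pendant '[{"tx":0.1,"ty":0,"tz":0,"ax":0,"ay":0,"az":0,"jaw":40},{"tx":0.2,"ty":0,"tz":0,"ax":0,"ay":0,"az":0,"jaw":40},{"tx":0.25,"ty":0,"tz":0,"ax":0,"ay":0,"az":0,"jaw":40},{"tx":0.27,"ty":0,"tz":0,"ax":0,"ay":0,"az":0,"jaw":40},{"tx":0.285,"ty":0,"tz":0,"ax":0,"ay":0,"az":0,"jaw":40},{"tx":0.3,"ty":0,"tz":0,"ax":0,"ay":0,"az":0,"jaw":40},{"tx":0.31,"ty":0,"tz":0,"ax":0,"ay":0,"az":0,"jaw":40},{"tx":0.32,"ty":0,"tz":0,"ax":0,"ay":0,"az":0,"jaw":40},{"tx":0.325,"ty":0,"tz":0,"ax":0,"ay":0,"az":0,"jaw":40},{"tx":0.325,"ty":0,"tz":0,"ax":0,"ay":0,"az":0,"jaw":40}]'; python3 - <<'E'
from h import *
go([(-136,9,76,0)])
f=env.grab_frame("top");cv2.imwrite("pics/b.png",cv2.resize(f["img"][130:270,215:395],None,fx=4,fy=4,interpolation=2)[...,::-1])
E
```

```text
clock: 3.68
tcp_pos: [468.4, -130.9, 74.6]
orientation: [[0.229, 0.973, -0.0], [0.973, -0.229, -0.002], [-0.002, -0.0, -1.0]]
wrist_force: [-1.2, -3.7, 0.5]
width: 40.0
grip_force: 2.6
at [-138.8    9.2   74.6] rotvec [ 2.462e+00  1.950e+00 -2.000e-03] t 3.675 F [-1.2 -3.7  0.5] w 39.96219158577095
(-136, 9, 76, 0) t [ 0.014  0.001 -0.007] a [-0.     0.001  0.   ]
```

View pics/b.png

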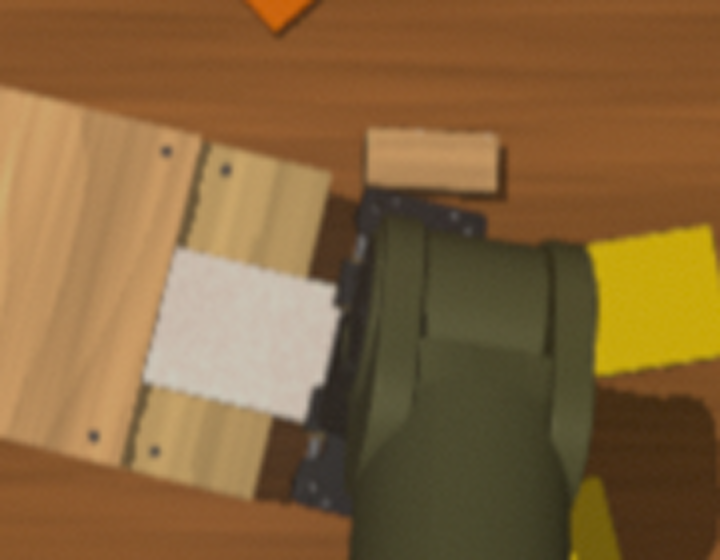

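The panel's step end is now up against the step line (crop x 145–180), and the 4 N reaction confirms contact. Next I back off and tilt.

```bash
python3 - <<'E'
from h import *
go([(-205,9,90,0),(-205,9,90,.785)])
E
python3 -m pendant '[{"tx":-0.1,"ty":0,"tz":0,"ax":0,"ay":0,"az":0,"jaw":40},{"tx":-0.25,"ty":0,"tz":-0.05,"ax":0,"ay":0,"az":0,"jaw":40},{"tx":-0.35,"ty":0,"tz":-0.15,"ax":0,"ay":0,"az":0,"jaw":40},{"tx":-0.35,"ty":0,"tz":-0.15,"ax":0,"ay":-0.05,"az":0,"jaw":40},{"tx":-0.35,"ty":0,"tz":-0.15,"ax":0,"ay":-0.1,"az":0,"jaw":40},{"tx":-0.35,"ty":0,"tz":-0.15,"ax":0,"ay":-0.15,"az":0,"jaw":40},{"tx":-0.35,"ty":0,"tz":-0.15,"ax":0,"ay":-0.2,"az":0,"jaw":40},{"tx":-0.35,"ty":0,"tz":-0.15,"ax":0,"ay":-0.25,"az":0,"jaw":40},{"tx":-0.35,"ty":0,"tz":-0.15,"ax":0,"ay":-0.25,"az":0,"jaw":40},{"tx":-0.35,"ty":0,"tz":-0.15,"ax":0,"ay":-0.25,"az":0,"jaw":40}]'; python3 - <<'E'
from h import *
go([(-205,9,90,.785),(-160,9,32,.785),(-115,9,35,.785)])
print(env.get_state()["joints"])
E
```

```text
at [-138.8    9.2   74.6] rotvec [ 2.462e+00  1.950e+00 -2.000e-03] t 3.725 F [-0.7 -5.2  1.1] w 40.0235086387031
(-205, 9, 90, 0) t [-0.331  0.001 -0.077] a [-0.     0.001  0.   ]
(-205, 9, 90, 0.785) t [-0.331  0.001 -0.077] a [-0.    0.25  0.  ]
clock: 4.97
tcp_pos: [452.6, -198.0, 104.6]
orientation: [[0.162, 0.973, -0.162], [0.69, -0.229, -0.687], [-0.705, -0.0, -0.709]]
wrist_force: [0.7, -0.3, -0.4]
width: 39.9
grip_force: 0.0
at [-207.7    9.1  104.6] rotvec [ 1.987  1.573 -0.821] t 4.975 F [ 0.7 -0.3 -0.4] w 39.855974995910074
(-205, 9, 90, 0.785) t [0.061 0.001 0.042] a [-0.     0.499  0.   ]
(-160, 9, 32, 0.785) t [0.425 0.001 0.089] a [-0.     0.499  0.   ]
(-115, 9, 35, 0.785) t [ 0.574  0.001 -0.08 ] a [-0.     0.499  0.   ]
[ 0.35483934  0.3276321  -0.57400506  1.9911872   0.87142287  1.41710135
 -0.85119859]
```

I guessed the wrong sign for the tilt; it's all in free space, so I'll swing back.

```bash
python3 -m pendant '[{"tx":0,"ty":0,"tz":0,"ax":0,"ay":0.06,"az":0,"jaw":40},{"tx":0,"ty":0,"tz":0,"ax":0,"ay":0.12,"az":0,"jaw":40},{"tx":0,"ty":0,"tz":0,"ax":0,"ay":0.18,"az":0,"jaw":40},{"tx":0,"ty":0,"tz":0,"ax":0,"ay":0.24,"az":0,"jaw":40},{"tx":0,"ty":0,"tz":0,"ax":0,"ay":0.3,"az":0,"jaw":40},{"tx":0,"ty":0,"tz":0,"ax":0,"ay":0.36,"az":0,"jaw":40},{"tx":0,"ty":0,"tz":0,"ax":0,"ay":0.42,"az":0,"jaw":40},{"tx":0,"ty":0,"tz":0,"ax":0,"ay":0.48,"az":0,"jaw":40},{"tx":0,"ty":0,"tz":0,"ax":0,"ay":0.5,"az":0,"jaw":40},{"tx":0,"ty":0,"tz":0,"ax":0,"ay":0.5,"az":0,"jaw":40}]'; python3 - <<'E'
from h import *
go([(-205,9,90,.785),(-165,9,45,.785),(-115,9,35,.785)])
print(env.get_state()["joints"])
E
```

```text
clock: 6.22
tcp_pos: [451.9, -201.6, 104.3]
orientation: [[0.166, 0.972, 0.167], [0.689, -0.236, 0.686], [0.706, 0.001, -0.708]]
wrist_force: [0.6, -0.0, -1.1]
width: 39.8
grip_force: 0.0
at [-211.4    9.   104.3] rotvec [-1.992 -1.568 -0.825] t 6.225 F [ 0.6 -0.  -1.1] w 39.75851612156165
(-205, 9, 90, 0.785) t [-0.028 -0.     0.073] a [ 0.002  0.    -0.001]
(-165, 9, 45, 0.785) t [-0.045 -0.002  0.374] a [ 0.002  0.    -0.001]
(-115, 9, 35, 0.785) t [ 0.097 -0.003  0.586] a [ 0.002  0.    -0.001]
[ 1.17176226  0.45871768 -0.42922371  1.78903268 -0.4916856   1.37961143
  0.71362181]
```

```bash
python3 -m pendant '[{"tx":-0.02,"ty":0,"tz":0.15,"ax":0,"ay":0,"az":0,"jaw":40},{"tx":-0.045,"ty":0,"tz":0.37,"ax":0,"ay":0,"az":0,"jaw":40},{"tx":-0.045,"ty":0,"tz":0.37,"ax":0,"ay":0,"az":0,"jaw":40},{"tx":0.02,"ty":0,"tz":0.47,"ax":0,"ay":0,"az":0,"jaw":40},{"tx":0.06,"ty":0,"tz":0.54,"ax":0,"ay":0,"az":0,"jaw":40},{"tx":0.09,"ty":0,"tz":0.585,"ax":0,"ay":0,"az":0,"jaw":40},{"tx":0.09,"ty":0,"tz":0.585,"ax":0,"ay":0,"az":0,"jaw":40}]'; python3 - <<'E'
from h import *
C=[(-108.8,48.8),(-107.5,82.4),(-97.4,113.8),(-79.2,140.7),(-60.4,156.6),(-37.5,166.6),(-12,170),(8,168)]
go([(x-6.7,9,z-6.7,.785) for x,z in C])
f=env.grab_frame("scene");cv2.imwrite("pics/c.png",cv2.resize(f["img"][120:270,140:360],None,fx=3,fy=3,interpolation=2)[...,::-1])
E
```

```text
clock: 7.1
tcp_pos: [474.6, -103.8, 34.7]
orientation: [[0.16, 0.974, 0.161], [0.689, -0.227, 0.689], [0.707, 0.0, -0.707]]
wrist_force: [0.1, -1.0, -0.5]
width: 40.3
grip_force: 0.0
at [-111.     9.4   34.7] rotvec [-1.983 -1.574 -0.821] t 7.1 F [ 0.1 -1.  -0.5] w 40.274042922808626
(-115.5, 9, 42.099999999999994, 0.785) t [ 0.01   0.002 -0.042] a [-0.001 -0.     0.001]
(-114.2, 9, 75.7, 0.785) t [ 0.134  0.002 -0.156] a [-0.001 -0.     0.001]
(-104.10000000000001, 9, 107.1, 0.785) t [ 0.28   0.002 -0.231] a [-0.001 -0.     0.001]
(-85.9, 9, 134.0, 0.785) t [ 0.44   0.002 -0.262] a [-0.001 -0.     0.001]
(-67.1, 9, 149.9, 0.785) t [ 0.562  0.003 -0.252] a [-0.001 -0.     0.001]
(-44.2, 9, 159.9, 0.785) t [ 0.679  0.003 -0.206] a [-0.001 -0.     0.001]
(-18.7, 9, 163.3, 0.785) t [ 0.781  0.003 -0.128] a [-0.001 -0.     0.001]
(1.2999999999999998, 9, 161.3, 0.785) t [ 0.845  0.004 -0.05 ] a [-0.001 -0.     0.001]
```

View pics/c.png

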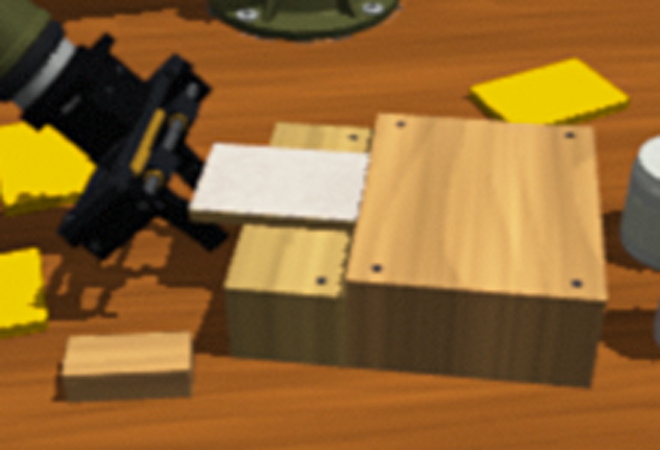

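The picture shows the fingertips under the overhanging end (crop (215,225)), with the panel flat against the step. Now I lift to about 60°.

```bash
python3 -m pendant '[{"tx":0.01,"ty":0,"tz":-0.04,"ax":0,"ay":0,"az":0,"jaw":40},{"tx":0.05,"ty":0,"tz":-0.08,"ax":0,"ay":0,"az":0,"jaw":40},{"tx":0.09,"ty":0,"tz":-0.12,"ax":0,"ay":0,"az":0,"jaw":40},{"tx":0.134,"ty":0,"tz":-0.156,"ax":0,"ay":0,"az":0,"jaw":40},{"tx":0.18,"ty":0,"tz":-0.184,"ax":0,"ay":0,"az":0,"jaw":40},{"tx":0.23,"ty":0,"tz":-0.21,"ax":0,"ay":0,"az":0,"jaw":40},{"tx":0.28,"ty":0,"tz":-0.231,"ax":0,"ay":0,"az":0,"jaw":40},{"tx":0.33,"ty":0,"tz":-0.245,"ax":0,"ay":0,"az":0,"jaw":40},{"tx":0.38,"ty":0,"tz":-0.255,"ax":0,"ay":0,"az":0,"jaw":40},{"tx":0.44,"ty":0,"tz":-0.262,"ax":0,"ay":0,"az":0,"jaw":40},{"tx":0.48,"ty":0,"tz":-0.262,"ax":0,"ay":0,"az":0,"jaw":40},{"tx":0.52,"ty":0,"tz":-0.258,"ax":0,"ay":0,"az":0,"jaw":40},{"tx":0.56,"ty":0,"tz":-0.252,"ax":0,"ay":0,"az":0,"jaw":40},{"tx":0.56,"ty":0,"tz":-0.252,"ax":0,"ay":0,"az":0,"jaw":40}]'; python3 - <<'E'
from h import *
C=[(-60.4,156.6),(-37.5,166.6),(-12,170),(0,170),(10,168)]
go([(x-6.7,9,z-6.7,.785) for x,z in C])
f=env.grab_frame("scene");cv2.imwrite("pics/d.png",cv2.resize(f["img"][90:270,140:360],None,fx=3,fy=3,interpolation=2)[...,::-1])
E
```

```text
clock: 8.9
tcp_pos: [484.6, -61.7, 149.7]
orientation: [[0.161, 0.974, 0.161], [0.689, -0.227, 0.688], [0.707, 0.0, -0.707]]
wrist_force: [0.1, -0.7, -0.0]
width: 40.2
grip_force: 0.2
at [-67.7   9.3 149.7] rotvec [-1.983 -1.574 -0.822] t 8.9 F [ 0.1 -0.7 -0. ] w 40.1842833126749
(-67.1, 9, 149.9, 0.785) t [0.003 0.002 0.001] a [-0.    -0.     0.001]
(-44.2, 9, 159.9, 0.785) t [0.119 0.002 0.047] a [-0.    -0.     0.001]
(-18.7, 9, 163.3, 0.785) t [0.222 0.002 0.125] a [-0.    -0.     0.001]
(-6.7, 9, 163.3, 0.785) t [0.264 0.002 0.168] a [-0.    -0.     0.001]
(3.3, 9, 161.3, 0.785) t [0.292 0.002 0.21 ] a [-0.    -0.     0.001]
```

View pics/d.png

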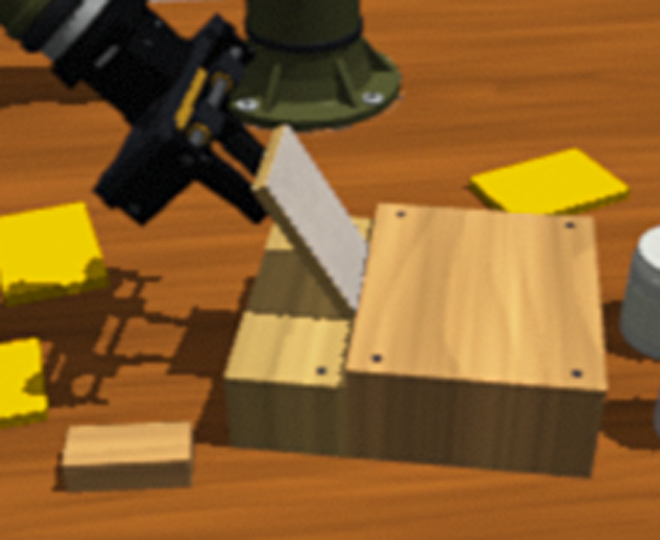

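The panel is tipped to about 60°, with its step end caught at the step and its fingers behind it. I'll continue slowly past upright.

```bash
python3 -m pendant '[{"tx":0.04,"ty":0,"tz":0.015,"ax":0,"ay":0,"az":0,"jaw":40},{"tx":0.08,"ty":0,"tz":0.03,"ax":0,"ay":0,"az":0,"jaw":40},{"tx":0.12,"ty":0,"tz":0.047,"ax":0,"ay":0,"az":0,"jaw":40},{"tx":0.14,"ty":0,"tz":0.062,"ax":0,"ay":0,"az":0,"jaw":40},{"tx":0.16,"ty":0,"tz":0.078,"ax":0,"ay":0,"az":0,"jaw":40},{"tx":0.18,"ty":0,"tz":0.093,"ax":0,"ay":0,"az":0,"jaw":40},{"tx":0.2,"ty":0,"tz":0.108,"ax":0,"ay":0,"az":0,"jaw":40},{"tx":0.22,"ty":0,"tz":0.125,"ax":0,"ay":0,"az":0,"jaw":40},{"tx":0.235,"ty":0,"tz":0.14,"ax":0,"ay":0,"az":0,"jaw":40},{"tx":0.25,"ty":0,"tz":0.155,"ax":0,"ay":0,"az":0,"jaw":40},{"tx":0.264,"ty":0,"tz":0.168,"ax":0,"ay":0,"az":0,"jaw":40},{"tx":0.28,"ty":0,"tz":0.19,"ax":0,"ay":0,"az":0,"jaw":40},{"tx":0.292,"ty":0,"tz":0.21,"ax":0,"ay":0,"az":0,"jaw":40},{"tx":0.31,"ty":0,"tz":0.23,"ax":0,"ay":0,"az":0,"jaw":40},{"tx":0.31,"ty":0,"tz":0.23,"ax":0,"ay":0,"az":0,"jaw":40},{"tx":0.31,"ty":0,"tz":0.23,"ax":0,"ay":0,"az":0,"jaw":40}]'; python3 - <<'E'
from h import *
go([(-67,9,220,.785)])
f=env.grab_frame("scene");cv2.imwrite("pics/e.png",cv2.resize(f["img"][90:270,140:400],None,fx=3,fy=3,interpolation=2)[...,::-1])
E
```

```text
clock: 10.95
tcp_pos: [502.0, 11.8, 160.7]
orientation: [[0.162, 0.974, 0.162], [0.689, -0.229, 0.688], [0.707, 0.0, -0.707]]
wrist_force: [-0.1, -1.2, -1.2]
width: 40.2
grip_force: 0.0
at [  7.8   9.3 160.7] rotvec [-1.984 -1.572 -0.822] t 10.95 F [-0.1 -1.2 -1.2] w 40.235451733969
(-67, 9, 220, 0.785) t [-0.055  0.001 -0.474] a [-0. -0.  0.]
```

View pics/e.png

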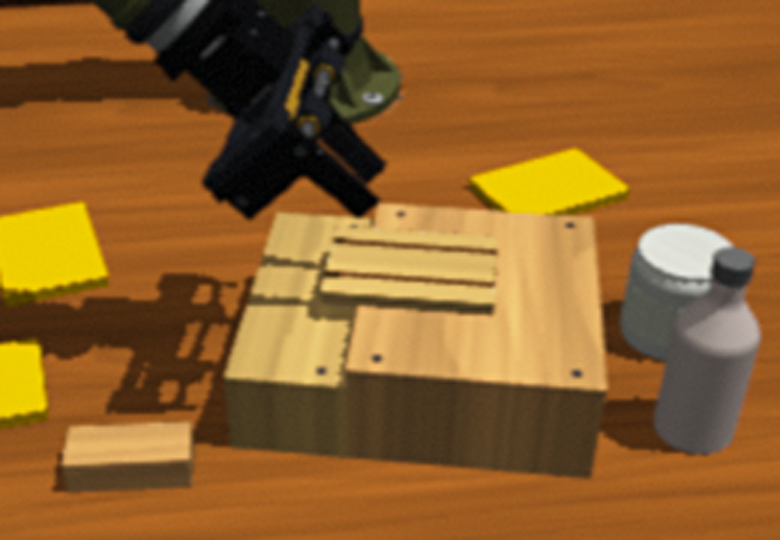

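The panel has toppled and lies flat on the deck, stripes up, at crop (410,270). It overhangs the step slightly, but its centre is well inside the deck and the bystanders haven't moved. I'll back off along the tool axis and verify.

```bash
python3 -m pendant '[{"tx":0,"ty":0,"tz":-0.15,"ax":0,"ay":0,"az":0,"jaw":40},{"tx":0,"ty":0,"tz":-0.3,"ax":0,"ay":0,"az":0,"jaw":40},{"tx":0,"ty":0,"tz":-0.5,"ax":0,"ay":0,"az":0,"jaw":40},{"tx":0,"ty":0,"tz":-0.7,"ax":0,"ay":0,"az":0,"jaw":40},{"tx":0,"ty":0,"tz":-0.8,"ax":0,"ay":0,"az":0,"jaw":40},{"tx":0,"ty":0,"tz":-0.8,"ax":0,"ay":0,"az":0,"jaw":40},{"tx":0,"ty":0,"tz":-0.8,"ax":0,"ay":0,"az":0,"jaw":40},{"tx":0,"ty":0,"tz":-0.8,"ax":0,"ay":0,"az":0,"jaw":40}]'; python3 - <<'E'
from h import *
go([])
f=env.grab_frame("top");cv2.imwrite("pics/f.png",cv2.resize(f["img"][130:270,140:340],None,fx=4,fy=4,interpolation=2)[...,::-1])
E
```

```text
clock: 12.0
tcp_pos: [475.8, -97.0, 273.1]
orientation: [[0.161, 0.974, 0.16], [0.688, -0.227, 0.689], [0.708, -0.001, -0.707]]
wrist_force: [-0.1, 0.3, 0.0]
width: 39.7
grip_force: 0.0
at [-104.1    9.8  273.1] rotvec [-1.982 -1.572 -0.821] t 12.0 F [-0.1  0.3  0. ] w 39.73363228576407
```

View pics/f.png

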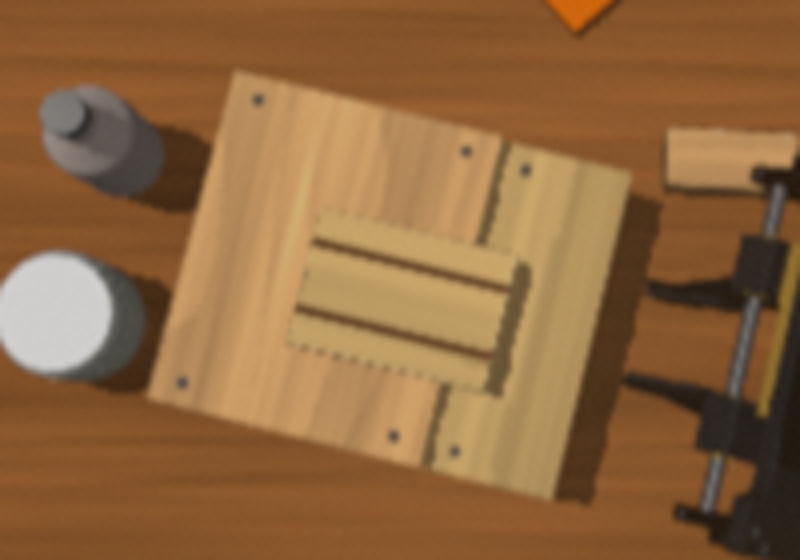

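The top view shows the panel flat on the deck, stripes up. About 24 mm of it projects over the step and its centre is about 40 mm inside the deck. The robot is clear and the bystanders are where they were.

```bash
python3 -c "
from workcell import env
print(env.sign_off())"
```

```text
the job is handed in; nothing more can be done
None
```

The panel was tipped up against the step and toppled over, and it now lies flat on the deck, white face down, with about 24 mm projecting past the step; the tin, bottle and offcut were not touched, and the job was handed in at about 12 s.

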